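# Refit the battery cover of the door chime

## Robot

A 6-joint arm with a two-finger parallel gripper is mounted at the origin on the work surface. World frame = base frame: x ahead of the robot, y to its left, z up, the work surface at z = 0. Lengths are in m, angles in rad, forces in N, time in s.
With the tool pointing down it reaches from about 0.35 to 0.775 m from the base axis. Payload 5.5 kg.
Tool frame: the origin (TCP) lies at the very end of the fingers, on their centre line; the grasp point (between the pads) lies env.grasp_offset behind it (env.grasp_offset is the distance from the TCP to the grasp point, in m); x points along the fingers, y is the direction in which the jaws open and shut, and the axes are right-handed (so a half turn about x gives the same grasp; the last joint's range is limited). The gripper opens to 85 mm and grips with 20 to 120 N. Pads are 22 mm wide; open, the fingers measure 114 mm over their backs; the gripper's body (76 mm by 85 mm) begins 54 mm behind the grasp point. The pads swing forward as they close: fully open they stand 13 mm farther back than shut.
Start: joints at [1.139, 0.313, 0.046, 1.304, 0, 1.431], TCP at [0.165, 0.551, 0.231] pointing down, gripper open.
Joint ranges: [-2.76, 2.76], [-0.86, 1.69], [-1.03, 1.26], [-2.2, 2.34], [-1.47, 1.5], [-3.14, 3.14]. Speed limits (rad/s): [2.57, 2.57, 3.14, 3.14, 3.14, 3.14].

## Interface

Orientations are given as a unit quaternion [w, x, y, z].
In Python, from workcell import get_state, viewer, job, env gives the robot as it stands.
- The arm moves only by the tool send_rows, never from a script. Its argument "plan" is a list of rows, each a list of 6 numbers: the shift along the tool's x, y, z in mm, then the turn, a rotation vector about the tool's x, y, z in degrees. A call has exactly 10 rows; each row is the pose to reach, as a shift and turn from the pose commanded when the call began, along the tool's axes at that moment; what a row does not reach only later rows make up. A row lasts 1/8 s, in which the tool goes at most 62.5 mm and 10.7 degrees, less where a joint would pass 70% of its speed; a pose out of reach is approached as far as the arm can. A call with a gripper value outside its range is refused whole. "claw" is the finger opening in mm, from 0 to 85.4, set as the call begins (left out, the last holds). The fingers move at their own pace and stop on an object; "newtons" is the grip in N (left out, the last holds). Time passes only in rows, so rows that repeat a pose let the fingers close, or fill a call up. It gives the time, the measured TCP pose, the force and the opening at its end, in the units of the state.
- get_state(): the state, without advancing time (a new reading comes with each control period).
- viewer.read_camera(name): name is "scene" or "top" or "wrist"; returns a dict with "frame" (420x560x3 uint8, blue, green, red), "mtx" (3x3 intrinsics, pixels), "rvec" (rotation vector, rad) and "tvec" (3), from world to camera coordinates, as OpenCV has them. Camera axes: x right, y down, z forward; pixel columns grow to the right and rows downward; lengths in m; the calibration is good to about 2 mm. A picture is of the moment at which its call begins. There is no depth.
- job.hand_in(): hands the job in, once; it reports no verdict.
The state is a dict: "clock": time; "joint_pos": joint angles; "qvel": joint speeds; "tau": joint torques, N m; "tcp_pos": TCP position; "orientation": TCP orientation; "wrist_force": force on the tool from outside, world axes, zero at the start; "ft_torque": the same for the moment, N m; "finger_gap": finger opening in m.
Only numpy, scipy, OpenCV 4.12 (cv2) and the standard library are available. Lean on these libraries where they do the work, as an engineer would, in place of code of your own. Each camera call takes 0.05 s, during which the arm holds its last target.

## Task

The orange battery cover of the white door chime is parked in the grey parking-disc holder. Draw it out, lay it flat on the shelf clear of the holder and let go of it; then take it again so that you can hook its black front lip under the blue bar of the chime with the rear end raised, and swing it down until the red catch snaps over its rear edge and it lies flat. Leave the key fob, the bell and the shoe tree where they are.

Things in the scene. Friction and masses are not known exactly. Their poses are not given: they have to be found in the camera images.
- chime: White door chime fixed on the shelf, on its back, 170 (x) x 104 (y) x 38 mm high, open battery bay in its top. Origin: on the shelf, right below the middle of the seated cover; z up, x from the blue-bar end (nearer the robot) to the red-catch end. Recess for the cover 66 mm wide (3 mm to spare each side); side rims 38 mm high, flush with the seated cover's flat top.
- seat (a point): Where cover_mid is when the cover is seated: above the chime's origin, z = 33 mm (the cover's underside then lies at z = 28 mm, x = -55..55 mm). Axes as the chime's; the seated cover's axes agree with them.
- sill (a point): Middle of the edge of the front sill that the cover's underside pivots on: x = -52, y = 0, z = 28 mm in the chime's frame, so 3 mm behind the seated cover's front edge. Axes as the chime's.
- slot (a point): Mouth of the slot, below the middle of the blue bar's rear face: x = -56.5, y = 0, z = 30 mm in the chime's frame, axes as the chime's. The bar's lower edge is at z = 33.5 mm, its top at 38 mm; below it the slot is open down to z = 20 mm and forward to x = -67 mm. The lip enters obliquely between sill and bar, the cover's rear end raised by 15 to 30 degrees.
- catch (a joint): Red spring catch, 28 mm wide, at the chime's rear: 0 = sprung forward (at the start, and when snapped over the cover), up to 0.008 m pushed back (+x). Ramp from x = 57, z = 51 down to the nose at x = 51.5, z = 41 mm (chime's frame), nose underside z = 39 mm. A hooked cover let down rests on the ramp, raised some 12 degrees; 5 to 15 N down on its grip makes the catch snap over it.
- cover_mid (a point): Centre (half-way up) of the loose orange cover: plate 110 (x) x 60 (y) x 10 mm, about 75 g. x from the lip end to the rear end, z out of its outer face. At the start it lies flat on the shelf, outer face up, its rear half with the grip inside the holder, its front half sticking out some 50 to 60 mm, lip towards the robot.
- cover_lip (a point): Middle of the tip of the cover's black front lip: a tongue 44 mm wide and 4 mm thick, level with the underside, that stands 8 mm out of the plate's front edge. 63 mm in front of the cover's centre (x = -63 mm), 2 mm above its underside.
- cover_grip (a point): Centre of the black grip rib on the cover's outer face: 32 mm long (along x), 12 mm thick (along y), 16 mm high; at x = +28 mm from the cover's centre, rib from 10 to 26 mm above the underside, this point 18 mm above it.
- holder: Grey parking-disc holder fixed on the shelf: a pocket 100 (x) x 90 (y) x 35 mm high, a blue disc on its roof, no floor (the cover lies on the shelf itself), mouth on its -x side, at x = -50 mm. Inside 76 mm wide, 31 mm high. Origin: middle of its underside. The cover's centre starts near the mouth; drawn 65 mm along the holder's -x the cover is clear.
- fob: Silver car key fob, 70 x 36 x 12 mm, loose; origin in the middle of its underside. To be left alone.
- bell: Blue ceramic thimble-shaped bell, 48 mm wide, 68 mm high, loose; origin in the middle of its underside. To be left alone.
- shoe_tree: Wooden shoe tree, about 265 x 70 x 50 mm, long along its x, loose, to the right of the work; origin on its underside. To be left alone.
There are look-alikes about, which are no part of the job. Several things look just like the part that bears cover_mid: the one meant starts farthest to the robot's right.

How it is judged:
On the way, in this order (a step that is already met when the one before it is completed fails the run):
1. the cover lies flat on the shelf, clear of the holder and let go ((x of cover_mid in the frame of holder below -0.103 m or x of cover_mid in the frame of holder above 0.08 m or y of cover_mid in the frame of holder above 0.08 m or y of cover_mid in the frame of holder below -0.08 m) and height (world z) of cover_mid below 0.009 m and angle between cover_mid's own z axis and vertical below 0.06 rad and contact force between the fingers and cover below 0.05 N and linear speed of cover below 0.02 m/s), for 0.2 s.
2. the lip is hooked under the blue bar with the cover's rear end still raised (x of cover_lip in the frame of chime between -0.069 and -0.058 m and y of cover_lip in the frame of chime between -0.01 and 0.01 m and z of cover_lip in the frame of chime between 0.019 and 0.0335 m and angle between cover_mid's own z axis and vertical between 0.09 and 0.8 rad), for 0.1 s.
At the end, for the whole second after the job is handed in: The cover lies flat in the chime's recess (within 2 degrees, its centre within 2 mm of the seated height), lip under the blue bar, the red catch sprung forward over its rear edge (within 1.5 mm of its rest), cover at rest and let go; fob, bell and shoe tree not moved by more than 20 mm nor tipped (x of cover_lip in the frame of chime between -0.069 and -0.058 m and y of cover_lip in the frame of chime between -0.01 and 0.01 m and z of cover_mid in the frame of chime between 0.031 and 0.0355 m and angle between cover_mid's own z axis and vertical below 0.035 rad and angle between the x axis of cover_mid and the x axis of chime, either way round below 0.1 rad and value of joint catch below 0.0015 m and linear speed of cover below 0.02 m/s and contact force between the fingers and cover below 0.05 N); the robot touches nothing.
It fails at once if the key fob is shoved or knocked over (distance of fob from where it was at the start of the episode above 0.02 m or angle between fob's own z axis and vertical above 0.4 rad).
It fails at once if the bell is shoved or knocked over (distance of bell from where it was at the start of the episode above 0.02 m or angle between bell's own z axis and vertical above 0.4 rad).
It fails at once if the shoe tree is shoved or knocked over (distance of shoe_tree from where it was at the start of the episode above 0.02 m or angle between shoe_tree's own z axis and vertical above 0.4 rad).
It also fails if it takes over 56 s, if anything falls off the work surface, if the arm or the gripper's body presses on something with over 40 N, if the wrist force passes 120 N, or if a joint passes its speed limit or range.

## Working session

There is one attempt and no reset: what is moved stays moved. The work goes in short steps, Python scripts to look and compute and a tool call to move; the robot and the scene stay as the last step left them, time stands still between calls to the robot, and variables do not carry over. Pictures are saved under pics/ and viewed, and the job is handed in when it is done.

Besides the shell and the picture viewer there is one more tool, called after "Request:" by a JSON object that holds its "api" and its "payload". send_rows: Moves the arm, as the interface text tells. Its arguments: {"type":"object","properties":{"plan":{"type":"array"},"claw":{"type":"number"},"newtons":{"type":"number"}},"required":["plan"]}

```bash
ls; mkdir -p pics
python3 - <<'E'
from workcell import get_state, viewer, job, env
import cv2
print(get_state()); print(env.grasp_offset)
for n in ["scene","top","wrist"]:
    c=viewer.read_camera(n); cv2.imwrite(f"pics/{n}0.png",c["frame"]); print(n,c["mtx"],c["rvec"],c["tvec"])
E
```

```text
pics
{'clock': 0.0, 'joint_pos': array([1.13943582e+00, 3.14002532e-01, 4.49489053e-02, 1.30360560e+00,
       3.00387952e-06, 1.43118015e+00]), 'qvel': array([-6.50542641e-04, -1.54348357e-03,  8.37504969e-04,  7.41951547e-05,
        3.24082953e-04,  2.78188752e-03]), 'tau': array([ 4.57058222e-04, -4.80626786e+01,  2.98533297e+01,  1.94089237e-02,
        4.86272552e-05, -2.73035354e-07]), 'tcp_pos': array([0.16517766, 0.55021294, 0.23039537]), 'orientation': array([ 0.69941015,  0.10215006,  0.69978316, -0.10341341]), 'wrist_force': array([-0.01820458,  0.01217259,  0.23493777]), 'ft_torque': array([-0.00639843,  0.02437959,  0.02653056]), 'finger_gap': 0.08518666931658929}
0.0187
scene [[415.72747245   0.         277.15435823]
 [  0.         415.72747245 200.63533807]
 [  0.           0.           1.        ]] [ 2.35879086  1.24034207 -0.33369607] [-0.27906523 -0.46619768  1.28041821]
top [[514.81089251   0.         284.29565585]
 [  0.         514.81089251 212.51142476]
 [  0.           0.           1.        ]] [ 2.12687073 -2.15588587  0.23740304] [-0.09280162  0.62772602  0.88162449]
wrist [[356.62571215   0.         279.06057389]
 [  0.         356.62571215 212.01305238]
 [  0.           0.           1.        ]] [-2.30378831 -1.71568821 -0.27274549] [-0.57350841 -0.04028146  0.38141811]
```

View pics/scene0.png

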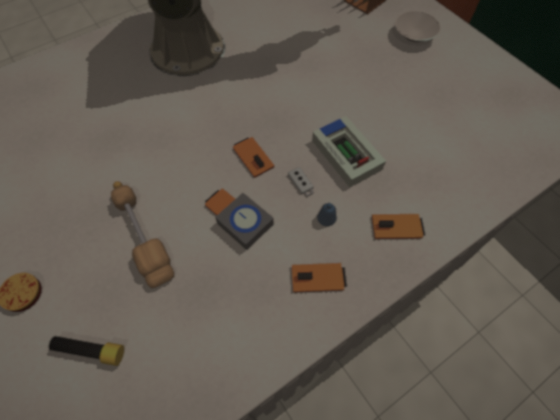

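View pics/top0.png

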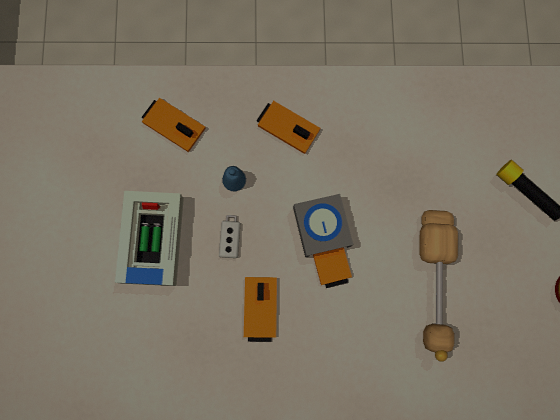

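View pics/wrist0.png

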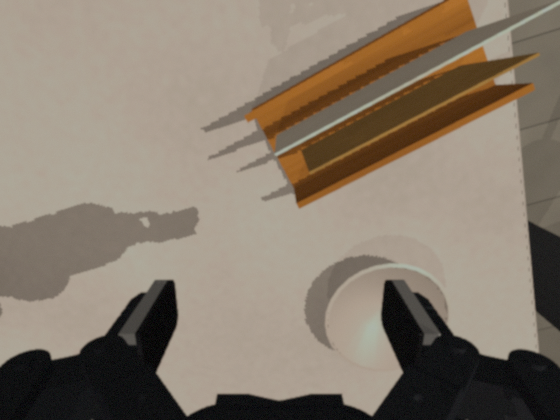

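```bash
cat > h.py <<'E'
import cv2, numpy as np
from workcell import get_state, viewer, job, env
from scipy.spatial.transform import Rotation as R
def cam(n):
    c=viewer.read_camera(n); c['R']=cv2.Rodrigues(np.array(c['rvec'],float))[0]; c['t']=np.array(c['tvec'],float).ravel(); return c
def ray(c,uv,z):
    p=np.linalg.inv(c['mtx'])@np.array([uv[0],uv[1],1.0]); d=c['R'].T@p; o=-c['R'].T@c['t']
    return o+d*(z-o[2])/d[2]
def proj(c,P):
    return cv2.projectPoints(np.array(P,float).reshape(-1,3),np.array(c['rvec'],float),c['t'],c['mtx'],None)[0].reshape(-1,2)
E
python3 - <<'E'
from h import *
c=cam('top'); f=c['frame']
o=cv2.resize(f[180:300,90:210],None,fx=5,fy=5,interpolation=cv2.INTER_CUBIC); cv2.imwrite('pics/tc.png',cv2.convertScaleAbs(o,alpha=1.5))
o=cv2.resize(f[180:300,270:390],None,fx=5,fy=5,interpolation=cv2.INTER_CUBIC); cv2.imwrite('pics/th.png',cv2.convertScaleAbs(o,alpha=1.7))
hsv=cv2.cvtColor(f,cv2.COLOR_BGR2HSV)
m=((hsv[...,0]>5)&(hsv[...,0]<20)&(hsv[...,1]>200)&(hsv[...,2]>80)).astype(np.uint8)
for q in cv2.findContours(m,0,2)[0]:
    if cv2.contourArea(q)>200:
        r=cv2.minAreaRect(q); b=cv2.boxPoints(r); print(np.round(b,1).tolist()); print([np.round(ray(c,p,.01),4).tolist() for p in b])
print(-c['R'].T@c['t'])
E
```

```text
[[244.0, 277.0], [275.0, 277.0], [275.0, 337.0], [244.0, 337.0]]
[[0.5133, -0.0254, 0.01], [0.5124, -0.0836, 0.01], [0.4025, -0.0822, 0.01], [0.4036, -0.0252, 0.01]]
[[313.1000061035156, 254.1999969482422], [343.20001220703125, 246.6999969482422], [350.70001220703125, 276.79998779296875], [320.6000061035156, 284.3999938964844]]
[[0.5544, -0.1566, 0.01], [0.568, -0.2147, 0.01], [0.5106, -0.2268, 0.01], [0.4974, -0.1693, 0.01]]
[[256.79998779296875, 125.5], [271.8999938964844, 99.69999694824219], [319.8999938964844, 127.80000305175781], [304.79998779296875, 153.60000610351562]]
[[0.8118, -0.0515, 0.01], [0.8661, -0.0821, 0.01], [0.8065, -0.177, 0.01], [0.7533, -0.1456, 0.01]]
[[141.10000610351562, 121.5999984741211], [157.3000030517578, 96.19999694824219], [204.60000610351562, 126.4000015258789], [188.39999389648438, 151.89999389648438]]
[[0.8209, 0.1763, 0.01], [0.8741, 0.146, 0.01], [0.8103, 0.0515, 0.01], [0.7582, 0.0825, 0.01]]
[ 0.45441321 -0.06549226  0.98444565]
```

View pics/tc.png

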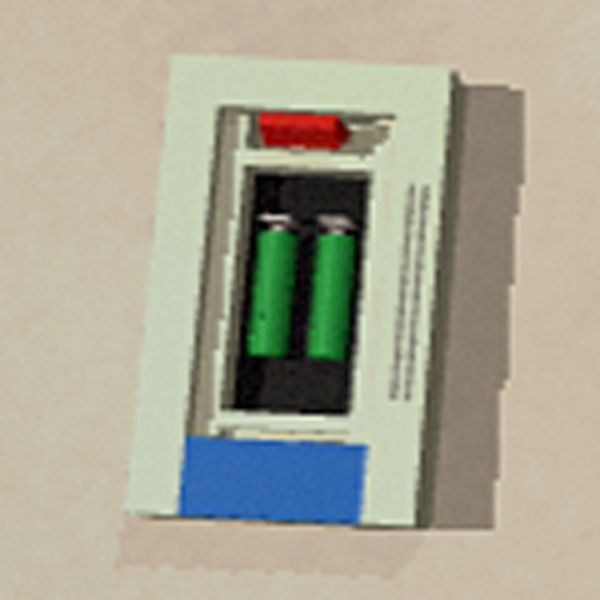

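View pics/th.png

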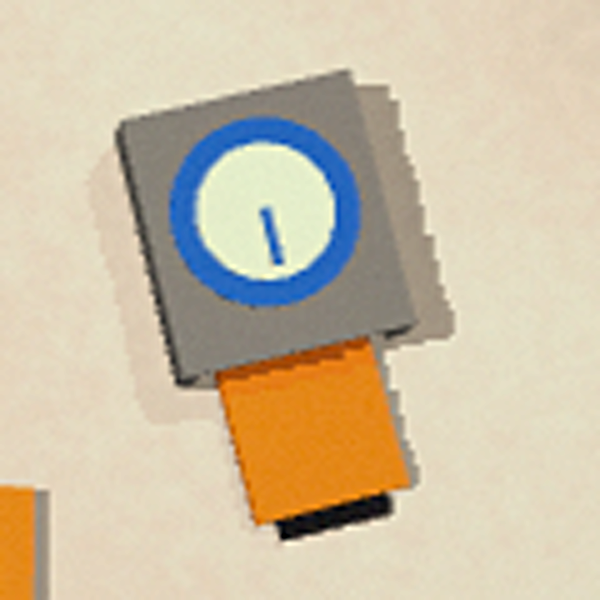

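Run:
```python
from h import *
np.set_printoptions(precision=4,suppress=True)
c=cam('top')
def cr(pts,ox,oy,z):
    P=[ray(c,((x+.5)/5-.5+ox,(y+.5)/5-.5+oy),z)[:2] for x,y in pts]; return np.array(P)
def rep(n,P):
    print(n);print(P); d=np.roll(P,-1,0)-P; print(' len',np.linalg.norm(d,axis=1),'ang',np.degrees(np.arctan2(d[:,1],d[:,0])),'ctr',P.mean(0))
rep('chime top',cr([(171,55),(452,70),(419,525),(127,514)],90,180,.038))
rep('bar',cr([(185,436),(367,445),(361,523),(178,514)],90,180,.038))
rep('recess',cr([(219,106),(396,116),(367,445),(185,436)],90,180,.038))
rep('red',cr([(258,113),(338,115),(340,148),(266,147)],90,180,.045))
rep('holder',cr([(120,122),(350,70),(412,328),(178,377)],270,180,.035))
rep('cover',cr([(218,378),(372,338),(411,487),(256,524)],270,180,.010))
rep('lip',cr([(276,520),(390,495),(394,513),(281,541)],270,180,.004))
f=c['frame'];hsv=cv2.cvtColor(f,cv2.COLOR_BGR2HSV)
for n,m,z in [('blue',(hsv[...,0]>100)&(hsv[...,0]<125)&(hsv[...,1]>150)&(hsv[...,2]>80),.038),('red',((hsv[...,0]<4)|(hsv[...,0]>175))&(hsv[...,1]>180)&(hsv[...,2]>60),.045)]:
    for q in cv2.findContours(m.astype(np.uint8),0,2)[0]:
        if cv2.contourArea(q)>20: r=cv2.minAreaRect(q); rep(n,np.array([ray(c,p,z)[:2] for p in cv2.boxPoints(r)]))
```

```text
chime top
[[0.6751 0.1967]
 [0.6684 0.0925]
 [0.4998 0.1009]
 [0.5053 0.2056]]
 len [0.1044 0.1688 0.1049 0.17  ] ang [-93.6523 177.1204  86.9769  -3.0228] ctr [0.5871 0.1489]
bar
[[0.5331 0.186 ]
 [0.5289 0.1204]
 [0.5008 0.1218]
 [0.505  0.1874]]
 len [0.0658 0.0282 0.0658 0.0281] ang [-93.6485 177.1053  86.3216  -2.8807] ctr [0.517  0.1539]
recess
[[0.6555 0.1782]
 [0.651  0.1128]
 [0.5289 0.1204]
 [0.5331 0.186 ]]
 len [0.0656 0.1223 0.0658 0.1226] ang [-93.8638 176.4664  86.3515  -3.6347] ctr [0.5921 0.1494]
red
[[0.6512 0.1621]
 [0.6502 0.1328]
 [0.6377 0.1317]
 [0.6384 0.1587]]
 len [0.0293 0.0125 0.027  0.0132] ang [ -92.0167 -175.0363   88.6342   14.6424] ctr [0.6444 0.1463]
holder
[[ 0.6471 -0.1201]
 [ 0.6664 -0.2079]
 [ 0.5677 -0.2275]
 [ 0.5506 -0.1396]]
 len [0.0899 0.1006 0.0895 0.0985] ang [ -77.6064 -168.7609  101.041    11.4551] ctr [ 0.608  -0.1738]
cover
[[ 0.5525 -0.1568]
 [ 0.5671 -0.2162]
 [ 0.5103 -0.2289]
 [ 0.4973 -0.1697]]
 len [0.0612 0.0582 0.0606 0.0567] ang [ -76.2595 -167.4327  102.3586   13.0937] ctr [ 0.5318 -0.1929]
lip
[[ 0.499  -0.178 ]
 [ 0.5077 -0.2217]
 [ 0.5009 -0.223 ]
 [ 0.491  -0.1796]]
 len [0.0447 0.0069 0.0445 0.0081] ang [ -78.681  -169.532   102.8029   11.7985] ctr [ 0.4997 -0.2006]
blue
[[0.5048 0.1864]
 [0.533  0.1863]
 [0.5291 0.122 ]
 [0.5009 0.1225]]
 len [0.0282 0.0644 0.0282 0.0641] ang [ -0.361  -93.4196 178.9171  86.5336] ctr [0.517  0.1543]
blue
[[ 0.6463 -0.1395]
 [ 0.6457 -0.2093]
 [ 0.5774 -0.2068]
 [ 0.5782 -0.1378]]
 len [0.0699 0.0684 0.069  0.0682] ang [-90.5498 177.8732  89.3038  -1.3676] ctr [ 0.6119 -0.1734]
red
[[0.6497 0.1606]
 [0.6494 0.1313]
 [0.6381 0.131 ]
 [0.6384 0.1602]]
 len [0.0293 0.0113 0.0292 0.0113] ang [ -90.5457 -178.4098   89.4296    1.9103] ctr [0.6439 0.1458]
```

```bash
cat >> h.py <<'E'
np.set_printoptions(precision=4,suppress=True)
def Rq(q): return R.from_quat([q[1],q[2],q[3],q[0]])
def Rtool(yaw_deg,flip=1,pitch=0):
    # held part yaw (x axis dir); tool y along part y*flip ; x down in part frame; pitch>0 raises part rear end
    B=R.from_euler('z',yaw_deg,degrees=True)*R.from_euler('y',-pitch,degrees=True)
    M=B.as_matrix(); x=-M[:,2]; y=flip*M[:,1]; return R.from_matrix(np.c_[x,y,np.cross(x,y)])
def plan(pos,Rt,n=10):
    s=get_state(); R0=Rq(s['orientation']); d=R0.inv().apply(np.array(pos)-s['tcp_pos'])*1000; rv=np.degrees((R0.inv()*Rt).as_rotvec())
    print('tcp',s['tcp_pos'],'F',s['wrist_force'],'gap',s['finger_gap'],'t',s['clock']); print('shift mm',np.round(d,1),'|',np.linalg.norm(d).round(),'rotvec',np.round(rv,1),'rows>=',max(np.linalg.norm(d)/62.5,np.linalg.norm(rv)/10.7).round(1)); return d,rv
E
python3 - <<'E'
from h import *
s=get_state(); print(Rq(s['orientation']).as_matrix())
for f in (1,-1): plan([.528,-.194,.12],Rtool(12.5,f))
E
```

```text
[[-0.0003  0.2876  0.9577]
 [-0.0007  0.9577 -0.2876]
 [-1.     -0.0008 -0.0001]]
tcp [0.1653 0.5505 0.2309] F [ 0.498  -0.3759  0.5336] gap 0.08550353761406047 t 0.25
shift mm [ 111.3 -608.6  561.5] | 836.0 rotvec [-29.2  -0.    0. ] rows>= 13.4
tcp [0.1653 0.5505 0.2309] F [ 0.498  -0.3759  0.5336] gap 0.08550353761406047 t 0.25
shift mm [ 111.3 -608.6  561.5] | 836.0 rotvec [150.8   0.1   0. ] rows>= 14.1
```

Request:
{"api": "send_rows", "payload": {"plan": [[0, -40, 37, -2, 0, 0], [0, -80, 74, -4, 0, 0], [0, -120, 111, -6, 0, 0], [0, -160, 148, -8, 0, 0], [0, -200, 185, -10, 0, 0], [0, -240, 222, -12, 0, 0], [0, -280, 259, -14, 0, 0], [0, -320, 296, -16, 0, 0], [0, -360, 333, -18, 0, 0], [0, -400, 370, -20, 0, 0]], "claw": 85, "newtons": 40}}

```text
clock: 1.5
tcp_pos: [0.4053, 0.0595, 0.2315]
orientation: [0.707, -0.021, 0.706, 0.021]
wrist_force: [0.7, 0.4, 0.3]
finger_gap: 0.085
```

Run:
```python
from h import *
plan([.528,-.194,.10],Rtool(12.5,1))
```

```text
tcp [0.4053 0.0595 0.2315] F [0.7414 0.395  0.2584] gap 0.08496383098502172 t 1.5
shift mm [ 131.6 -260.2  107.6] | 311.0 rotvec [-9.2  0.1 -0. ] rows>= 5.0
```

Request:
{"api": "send_rows", "payload": {"plan": [[0, -40, 18, -2, 0, 0], [0, -80, 36, -3, 0, 0], [10, -120, 54, -5, 0, 0], [30, -160, 72, -6, 0, 0], [60, -200, 90, -8, 0, 0], [90, -240, 100, -9, 0, 0], [120, -258, 107, -9, 0, 0], [131, -260, 107, -9, 0, 0], [131, -260, 107, -9, 0, 0], [131, -260, 107, -9, 0, 0]]}}

```text
clock: 2.75
tcp_pos: [0.5268, -0.1916, 0.1016]
orientation: [0.704, -0.076, 0.703, 0.076]
wrist_force: [-0.0, -0.5, 0.3]
finger_gap: 0.0847
```

Run:
```python
from h import *
plan([.528,-.194,.02],Rtool(12.5,1))
c=cam('wrist'); cv2.imwrite('pics/w1.png',cv2.convertScaleAbs(c['frame'],alpha=1.5))
```

```text
tcp [ 0.5268 -0.1916  0.1016] F [-0.025  -0.5481  0.2605] gap 0.08470890729147723 t 2.75
shift mm [81.6 -2.5  0.5] | 82.0 rotvec [-0.2  0.1  0. ] rows>= 1.3
```

View pics/w1.png

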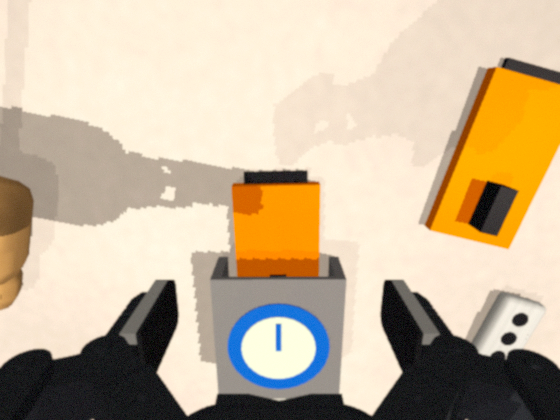

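Run:
```python
from h import *
s=get_state();c=cam('wrist');T=Rq(s['orientation'])
for x in (0,-.006,-.013): print(x,proj(c,[s['tcp_pos']+T.apply([x,y,z]) for y in(-.0425,.0425) for z in (-.011,.011)]).round().tolist())
# cover from wrist
f=c['frame'];hsv=cv2.cvtColor(f,cv2.COLOR_BGR2HSV)
P=np.array([ray(c,p,.01) for p in [(233,183),(320,182)]]);print(P,P.mean(0))
print(np.array([ray(c,p,.035) for p in [(216,277),(342,276)]]))
```

```text
0 [[183.0, 262.0], [187.0, 305.0], [375.0, 262.0], [371.0, 306.0]]
-0.006 [[179.0, 269.0], [184.0, 313.0], [378.0, 269.0], [374.0, 313.0]]
-0.013 [[175.0, 277.0], [180.0, 322.0], [383.0, 277.0], [378.0, 323.0]]
[[ 0.5095 -0.2274  0.01  ]
 [ 0.4962 -0.1702  0.01  ]] [ 0.5029 -0.1988  0.01  ]
[[ 0.568  -0.2253  0.035 ]
 [ 0.5493 -0.1444  0.035 ]]
```

Request:
{"api": "send_rows", "payload": {"plan": [[15, -1, 0, 0, 0, 0], [30, -2, 1, 0, 0, 0], [45, -2.5, 1, 0, 0, 0], [60, -2.5, 1, 0, 0, 0], [75, -2.5, 1, 0, 0, 0], [82, -2.5, 1, 0, 0, 0], [82, -2.5, 1, 0, 0, 0], [82, -2.5, 1, 0, 0, 0], [82, -2.5, 1, 0, 0, 0], [82, -2.5, 1, 0, 0, 0]], "claw": 70}}

```text
clock: 4.1
tcp_pos: [0.5283, -0.1946, 0.0188]
orientation: [0.703, -0.076, 0.703, 0.075]
wrist_force: [-0.3, -0.0, 0.5]
finger_gap: 0.0702
```

Run:
```python
from h import *
plan([.528,-.194,-.003],Rtool(12.5,1))
c=cam('wrist'); cv2.imwrite('pics/w2.png',cv2.convertScaleAbs(c['frame'],alpha=1.5))
s=get_state();T=Rq(s['orientation'])
for x in (0,-.006,-.009,-.013): print(x,proj(c,[s['tcp_pos']+T.apply([x,y,z]) for y in(-.035,.035) for z in (-.011,.011)]).round().tolist())
```

```text
tcp [ 0.5283 -0.1946  0.0188] F [-0.314  -0.0032  0.5256] gap 0.07015164131407485 t 4.1
shift mm [21.8  0.7 -0.2] | 22.0 rotvec [-0.2  0.   0. ] rows>= 0.3
0 [[200.0, 262.0], [203.0, 305.0], [358.0, 262.0], [355.0, 305.0]]
-0.006 [[197.0, 268.0], [201.0, 313.0], [361.0, 269.0], [357.0, 313.0]]
-0.009 [[195.0, 272.0], [199.0, 317.0], [362.0, 272.0], [359.0, 317.0]]
-0.013 [[193.0, 276.0], [197.0, 322.0], [365.0, 277.0], [361.0, 323.0]]
```

View pics/w2.png

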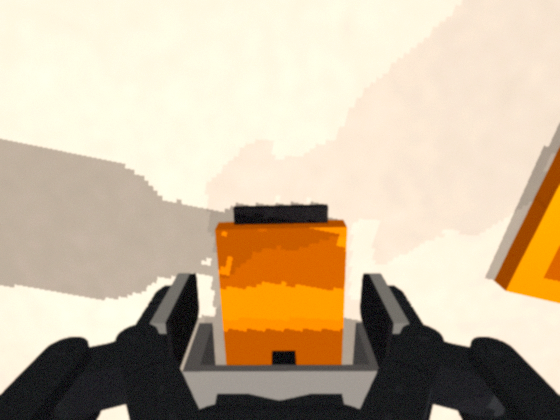

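Request:
{"api": "send_rows", "payload": {"plan": [[6, 0, 0, 0, 0, 0], [12, 0, 0, 0, 0, 0], [18, 0, 0, 0, 0, 0], [22, 0, 0, 0, 0, 0], [22, 0, 0, 0, 0, 0], [22, 0, 0, 0, 0, 0], [22, 0, 0, 0, 0, 0], [22, 0, 0, 0, 0, 0], [22, 0, 0, 0, 0, 0], [22, 0, 0, 0, 0, 0]]}}

```text
clock: 5.4
tcp_pos: [0.528, -0.1945, -0.0037]
orientation: [0.703, -0.076, 0.703, 0.076]
wrist_force: [-0.2, -0.8, 0.2]
finger_gap: 0.0699
```

Request:
{"api": "send_rows", "payload": {"plan": [[0, 0, 0, 0, 0, 0], [0, 0, 0, 0, 0, 0], [0, 0, 0, 0, 0, 0], [0, 0, 0, 0, 0, 0], [0, 0, 0, 0, 0, 0], [0, 0, 0, 0, 0, 0], [0, 0, 0, 0, 0, 0], [0, 0, 0, 0, 0, 0], [0, 0, 0, 0, 0, 0], [0, 0, 0, 0, 0, 0]], "claw": 54, "newtons": 25}}

```text
clock: 6.65
tcp_pos: [0.5281, -0.1945, -0.0034]
orientation: [0.703, -0.076, 0.703, 0.076]
wrist_force: [-0.4, 0.3, 5.9]
finger_gap: 0.0593
```

Request:
{"api": "send_rows", "payload": {"plan": [[-1, 0, -6, 0, 0, 0], [-1, 0, -16, 0, 0, 0], [-1, 0, -26, 0, 0, 0], [-1, 0, -38, 0, 0, 0], [-1, 0, -50, 0, 0, 0], [-1, 0, -62, 0, 0, 0], [-1, 0, -74, 0, 0, 0], [-1, 0, -85, 0, 0, 0], [0, 0, -85, 0, 0, 0], [0, 0, -85, 0, 0, 0]]}}

```text
clock: 7.9
tcp_pos: [0.4444, -0.2126, -0.0034]
orientation: [0.703, -0.076, 0.703, 0.076]
wrist_force: [-3.2, -0.1, 3.8]
finger_gap: 0.0592
```

Run:
```python
from h import *
c=cam('top'); cv2.imwrite('pics/t1.png',cv2.convertScaleAbs(c['frame'],alpha=1.5)); print(get_state()['wrist_force'])
```

```text
[-2.5399 -0.4234  5.3259]
```

View pics/t1.png

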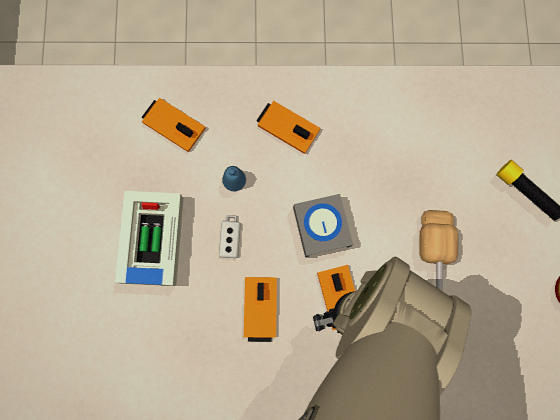

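Request:
{"api": "send_rows", "payload": {"plan": [[0, 0, 0, 0, 0, 0], [0, 0, 0, 0, 0, 0], [0, 0, 0, 0, 0, 0], [0, 0, 0, 0, 0, 0], [-5, 0, 0, 0, 0, 0], [-20, 0, 0, 0, 0, 0], [-40, 0, 0, 0, 0, 0], [-70, 0, 10, 0, 0, 0], [-100, 0, 30, 0, 0, 0], [-110, 0, 40, 0, 0, 0]], "claw": 75}}

```text
clock: 9.2
tcp_pos: [0.4861, -0.2048, 0.1093]
orientation: [0.704, -0.077, 0.702, 0.075]
wrist_force: [0.3, -1.1, -1.0]
finger_gap: 0.075
```

Run:
```python
from h import *
c=cam('wrist'); cv2.imwrite('pics/w3.png',cv2.convertScaleAbs(c['frame'],alpha=1.5)); print(get_state()['wrist_force'],get_state()['tcp_pos'],get_state()['qvel'])
c=cam('top'); cv2.imwrite('pics/t2.png',cv2.convertScaleAbs(c['frame'],alpha=1.5))
```

```text
[1.8581 0.241  1.1882] [ 0.487  -0.2048  0.1094] [-0.0153  0.0114 -0.0598 -0.0472 -0.0088 -0.0224]
```

View pics/w3.png

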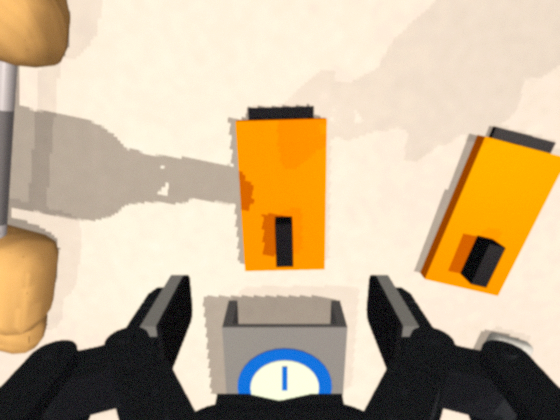

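View pics/t2.png

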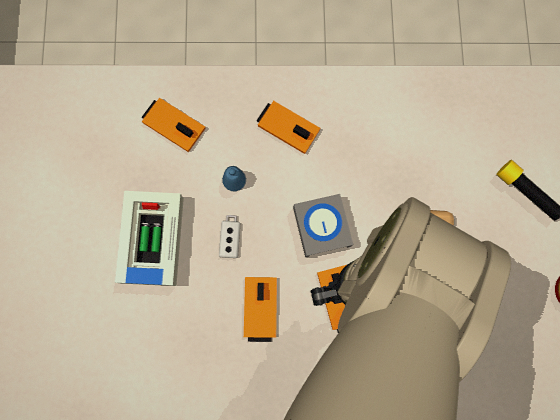

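Run:
```python
from h import *
c=cam('wrist');f=c['frame'];s=get_state();print(s['tcp_pos'])
hsv=cv2.cvtColor(f,cv2.COLOR_BGR2HSV)
m=((hsv[...,0]>5)&(hsv[...,0]<20)&(hsv[...,1]>180)&(hsv[...,2]>50)).astype(np.uint8); m[:,400:]=0
m=cv2.morphologyEx(m,cv2.MORPH_CLOSE,np.ones((35,35)))
q=max(cv2.findContours(m,0,2)[0],key=cv2.contourArea)
a=cv2.approxPolyDP(q,8,True)[:,0]; print(a.tolist())
P=np.array([ray(c,p,.01) for p in a])[:,:2]; print(P); 
W=np.array([ray(c,p,.01)[:2] for p in q[:,0]],np.float32)
r=cv2.minAreaRect((W*1000).astype(np.float32)); print(r)
k=((hsv[...,2]<35)).astype(np.uint8); k[:, :235]=0;k[:,330:]=0;k[275:]=0;k[:180]=0
q=max(cv2.findContours(k,0,2)[0],key=cv2.contourArea); a=cv2.boundingRect(q);print('rib',a)
print([ray(c,p,.026)[:2] for p in [(275.5,217),(292,217),(277.5,240),(292,240)]])
```

```text
[ 0.4842 -0.204   0.1064]
[[323, 119], [235, 122], [245, 270], [322, 268]]
[[ 0.4147 -0.1908]
 [ 0.429  -0.2467]
 [ 0.5339 -0.2202]
 [ 0.5198 -0.1642]]
((474.05010986328125, -205.33120727539062), (110.45169067382812, 59.23158264160156), 13.931658744812012)
rib (275, 219, 16, 47)
[array([ 0.4823, -0.2078]), array([ 0.4799, -0.197 ]), array([ 0.4982, -0.2029]), array([ 0.4961, -0.1933])]
```

Run:
```python
from h import *
plan([.5013,-.1986,.013],Rtool(13.9,1))
```

```text
tcp [ 0.4842 -0.204   0.1064] F [-0.1992 -0.452  -1.137 ] gap 0.07485483492762088 t 9.35
shift mm [93.4  1.6 17.9] | 95.0 rotvec [-1.6  0.   0. ] rows>= 1.5
```

Request:
{"api": "send_rows", "payload": {"plan": [[10, 1, 10, -1, 0, 0], [30, 1.5, 18, -1.5, 0, 0], [45, 1.5, 18, -1.5, 0, 0], [60, 1.5, 18, -1.5, 0, 0], [60, 1.5, 18, -1.5, 0, 0], [60, 1.5, 18, -1.5, 0, 0], [60, 1.5, 18, -1.5, 0, 0], [60, 1.5, 18, -1.5, 0, 0], [60, 1.5, 18, -1.5, 0, 0], [60, 1.5, 18, -1.5, 0, 0]], "claw": 36}}

```text
clock: 10.6
tcp_pos: [0.5013, -0.1988, 0.0464]
orientation: [0.702, -0.085, 0.702, 0.085]
wrist_force: [-0.4, 0.3, 0.1]
finger_gap: 0.036
```

Run:
```python
from h import *
plan([.5013,-.1986,.013],Rtool(13.9,1))
c=cam('wrist'); cv2.imwrite('pics/w4.png',cv2.convertScaleAbs(c['frame'],alpha=1.8))
s=get_state();T=Rq(s['orientation']); print(proj(c,[s['tcp_pos']+T.apply([0,0,z]) for z in (-.016,.016)]))
B=R.from_euler('z',13.9,degrees=True)
print(proj(c,[np.array([.4741,-.2053,.026])+B.apply([x,y,0]) for x in (.012,.044) for y in (-.006,.006)]))
```

```text
tcp [ 0.5013 -0.1988  0.0464] F [-0.3888  0.3269  0.1379] gap 0.03598748747690956 t 10.6
shift mm [33.4  0.2  0. ] | 33.0 rotvec [-0.1  0.   0. ] rows>= 0.5
[[278.856  252.0454]
 [278.8066 314.7257]]
[[267.0408 234.781 ]
 [291.3739 234.7594]
 [267.761  291.855 ]
 [290.7825 291.8377]]
```

View pics/w4.png

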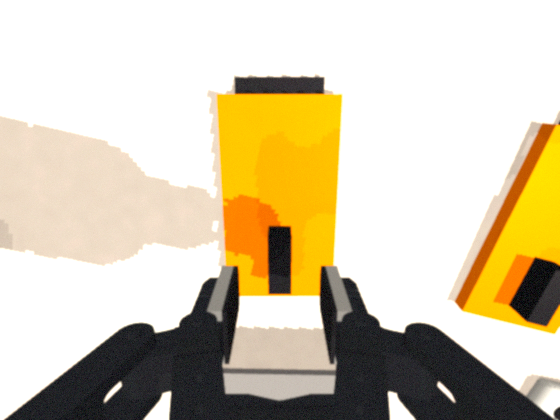

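Request:
{"api": "send_rows", "payload": {"plan": [[8, 0, 0, 0, 0, 0], [18, 0, 0, 0, 0, 0], [28, 0, 0, 0, 0, 0], [33, 0, 0, 0, 0, 0], [33, 0, 0, 0, 0, 0], [33, 0, 0, 0, 0, 0], [33, 0, 0, 0, 0, 0], [33, 0, 0, 0, 0, 0], [33, 0, 0, 0, 0, 0], [33, 0, 0, 0, 0, 0]]}}

```text
clock: 11.9
tcp_pos: [0.5013, -0.1988, 0.0134]
orientation: [0.702, -0.085, 0.702, 0.085]
wrist_force: [-0.8, -0.7, -0.1]
finger_gap: 0.036
```

Request:
{"api": "send_rows", "payload": {"plan": [[0, 0, 0, 0, 0, 0], [0, 0, 0, 0, 0, 0], [0, 0, 0, 0, 0, 0], [0, 0, 0, 0, 0, 0], [0, 0, 0, 0, 0, 0], [0, 0, 0, 0, 0, 0], [0, 0, 0, 0, 0, 0], [0, 0, 0, 0, 0, 0], [-5, 0, 0, 0, 0, 0], [-10, 0, 0, 0, 0, 0]], "claw": 6, "newtons": 60}}

```text
clock: 13.15
tcp_pos: [0.501, -0.1986, 0.0231]
orientation: [0.702, -0.085, 0.702, 0.085]
wrist_force: [-0.6, -0.1, -0.9]
finger_gap: 0.01
```

Run:
```python
from h import *
s=get_state();print(s)
c=cam('wrist'); cv2.imwrite('pics/w5.png',cv2.convertScaleAbs(c['frame'],alpha=1.8))
```

```text
{'clock': 13.15, 'joint_pos': array([-0.5265,  0.4   , -0.3754,  0.7962,  0.0001, -0.7669]), 'qvel': array([-0.0013, -0.0512,  0.0479,  0.0923, -0.0001, -0.0015]), 'tau': array([  0.0094, -47.3235,  24.2739,  -0.1235,  -0.0161,   0.    ]), 'tcp_pos': array([ 0.501 , -0.1986,  0.0231]), 'orientation': array([ 0.7018, -0.0846,  0.7022,  0.085 ]), 'wrist_force': array([-0.5706, -0.1017, -0.9253]), 'ft_torque': array([ 0.0055, -0.0153,  0.0133]), 'finger_gap': 0.009952695182942138}
```

View pics/w5.png

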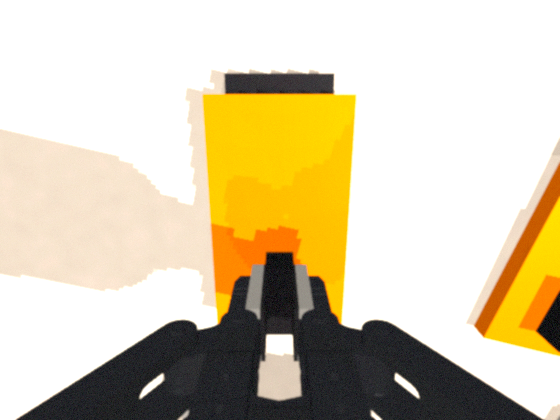

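Run:
```python
from h import *
c=cam('wrist');s=get_state();T=Rq(s['orientation']);print(s['tcp_pos'])
# cover in tool frame: cover x->tool z, cover y->tool y, z->-tool x ; cover origin(mid) at tool (x=+.0081, 0,-.028)
P=lambda x,y,z: s['tcp_pos']+T.apply([ .0131-z, y, x-.028])   # z above underside
print(proj(c,[P(-.055,-.03,.01),P(-.055,.03,.01),P(-.063,-.022,.004),P(-.063,.022,.004)]).round(1))
for p in [(204,95),(355,95)]:
    w=ray(c,p,s['tcp_pos'][2]-.0031); print(T.inv().apply(w-s['tcp_pos']))
```

```text
[ 0.5016 -0.1989  0.0237]
[[201.5  91.2]
 [355.8  91.3]
 [223.4  70.1]
 [334.   70.2]]
[ 0.0031 -0.0291 -0.0816]
[ 0.003   0.0298 -0.0816]
```

```bash
cat >> h.py <<'E'
CO=np.array([.5874,.1498,0]); CY=-3.3; GX,GZ=.0268,.0131
def tgt(th,d,cl,dy=0,CO=CO,CY=CY):
    t=np.radians(th); ex=np.array([np.cos(t),0,np.sin(t)]); ez=np.array([-np.sin(t),0,np.cos(t)])
    p=np.array([-.052,0,.028])+ex*(GX+.052+d)+ez*(GZ+cl)+np.array([0,dy,0])
    return CO+R.from_euler('z',CY,degrees=True).apply(p), Rtool(CY,1,th)
E
python3 - <<'E'
from h import *
p,r=tgt(20,.04,.03); print(p); plan(p,r)
p,r=tgt(20,.0015,.001); print(p); plan(p,r)
E
```

```text
[0.6322 0.1472 0.1091]
tcp [ 0.5016 -0.1989  0.0237] F [-0.8414  0.3857 -1.0701] gap 0.010117753430469315 t 13.25
shift mm [-85.4 305.  209.4] | 380.0 rotvec [ 16.9 -19.8  -3. ] rows>= 6.1
[0.606  0.1487 0.0687]
tcp [ 0.5016 -0.1989  0.0237] F [-0.8414  0.3857 -1.0701] gap 0.010117753430469315 t 13.25
shift mm [-45.  312.8 184.3] | 366.0 rotvec [ 16.9 -19.8  -3. ] rows>= 5.9
```

Request:
{"api": "send_rows", "payload": {"plan": [[-30, 0, 0, 0, 0, 0], [-70, 0, 0, 0, 0, 0], [-110, 10, 5, 0, 0, 0], [-140, 40, 20, 2, -2, 0], [-150, 80, 45, 4, -4, 0], [-150, 125, 75, 6, -7, -1], [-150, 170, 105, 8, -10, -1], [-150, 215, 140, 11, -13, -2], [-150, 260, 175, 14, -16, -2], [-150, 290, 198, 16, -19, -3]]}}

```text
clock: 14.5
tcp_pos: [0.625, 0.1323, 0.1733]
orientation: [0.815, 0.01, 0.579, -0.019]
wrist_force: [0.1, -0.3, -1.1]
finger_gap: 0.0101
```

Run:
```python
from h import *
p,r=tgt(20,.04,.03); print(p); plan(p,r)
```

```text
[0.6322 0.1472 0.1091]
tcp [0.625  0.1323 0.1733] F [ 0.0902 -0.2687 -1.0547] gap 0.010112966859863836 t 14.5
shift mm [ 62.7  15.5 -15. ] | 66.0 rotvec [ 0.9 -0.7 -0.1] rows>= 1.1
```

Request:
{"api": "send_rows", "payload": {"plan": [[5, 8, -2, 0.5, -0.4, 0], [15, 15, -5, 0.9, -0.7, 0], [30, 15.5, -8, 0.9, -0.7, 0], [45, 15.5, -12, 0.9, -0.7, 0], [55, 15.5, -14, 0.9, -0.7, 0], [62, 15.5, -15, 0.9, -0.7, 0], [62, 15.5, -15, 0.9, -0.7, 0], [62, 15.5, -15, 0.9, -0.7, 0], [62, 15.5, -15, 0.9, -0.7, 0], [62, 15.5, -15, 0.9, -0.7, 0]]}}

```text
clock: 15.75
tcp_pos: [0.6315, 0.1451, 0.1103]
orientation: [0.818, 0.017, 0.574, -0.023]
wrist_force: [0.7, 0.1, -1.0]
finger_gap: 0.0102
```

Run:
```python
from h import *
p,r=tgt(20,.04,.03); plan(p,r)
p,r=tgt(20,.0015,.001); plan(p,r)
for n in ('wrist','scene','top'):
    c=cam(n); 
    f=c['frame']
    if n!='wrist': 
        u=proj(c,[[.59,.13,.04]])[0].astype(int); print(u); f=f[max(0,u[1]-75):u[1]+75,max(0,u[0]-100):u[0]+100]; f=cv2.resize(f,None,fx=4,fy=4,interpolation=cv2.INTER_CUBIC)
    cv2.imwrite(f'pics/{n}6.png',cv2.convertScaleAbs(f,alpha=1.7))
    if n=='wrist':
        B=R.from_euler('z',CY,degrees=True); Q=lambda *a: CO+B.apply(np.array(a)/1000)
        print('bar',proj(c,[Q(-56.5,-33,38),Q(-56.5,33,38),Q(-52,-33,28),Q(-52,33,28),Q(-85,-33,38),Q(-85,33,38)]).round())
        s=get_state();T=Rq(s['orientation']);P=lambda x,y,z: s['tcp_pos']+T.apply([GZ-z, y, x-GX])
        print('cov',proj(c,[P(-.055,-.03,.01),P(-.055,.03,.01),P(-.063,-.022,.004),P(-.063,.022,.004)]).round())
```

```text
tcp [0.6315 0.1451 0.1103] F [ 0.6756  0.1019 -1.0167] gap 0.010245597441276746 t 15.75
shift mm [1.3 2.2 0.1] | 3.0 rotvec [ 0.  -0.1 -0. ] rows>= 0.0
tcp [0.6315 0.1451 0.1103] F [ 0.6756  0.1019 -1.0167] gap 0.010245597441276746 t 15.75
shift mm [ 30.3   2.2 -38.3] | 49.0 rotvec [ 0.  -0.1 -0. ] rows>= 0.8
bar [[210.   3.]
 [360.   3.]
 [214.  11.]
 [355.  11.]
 [201. -81.]
 [371. -81.]]
cov [[203.  93.]
 [357.  93.]
 [225.  72.]
 [335.  72.]]
[341 149]
[158 235]
```

View pics/wrist6.png

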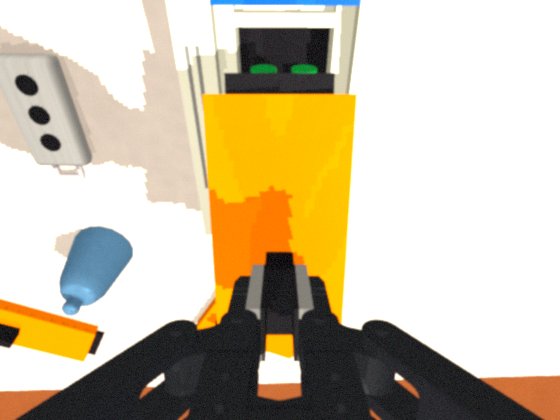

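View pics/scene6.png

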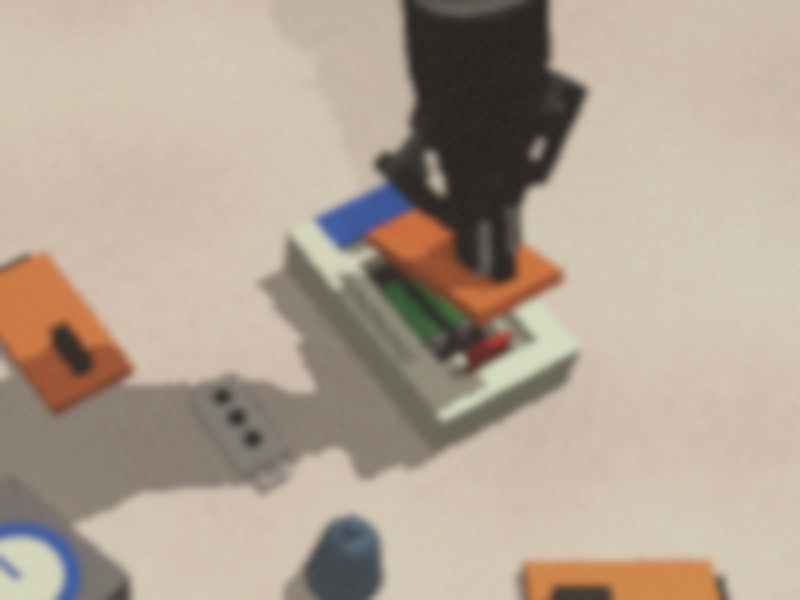

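View pics/top6.png

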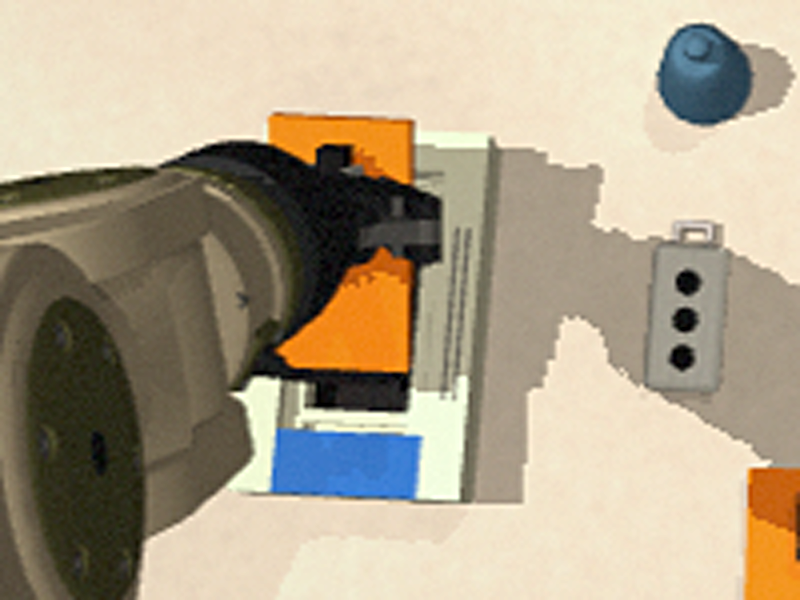

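Run:
```python
from h import *
c=cam('wrist');f=c['frame'];hsv=cv2.cvtColor(f,cv2.COLOR_BGR2HSV)
m=((hsv[...,0]>5)&(hsv[...,0]<22)&(hsv[...,1]>150)&(hsv[...,2]>40))
s=get_state();T=Rq(s['orientation']);P=lambda x,y,z: s['tcp_pos']+T.apply([GZ-z, y, x-GX]); print(s['tcp_pos'])
L=proj(c,[P(x/1000,-.03,.01) for x in range(-55,20)]);Q=proj(c,[P(x/1000,.03,.01) for x in range(-55,20)])
for r in range(95,260,15):
    k=np.where(m[r,180:400])[0]+180
    print(r,k.min(),k.max(),'pred',np.interp(r,L[:,1],L[:,0]).round(1),np.interp(r,Q[:,1],Q[:,0]).round(1))
```

```text
[0.6313 0.145  0.1099]
95 202 355 pred 202.9 356.5
110 204 354 pred 203.9 355.5
125 205 353 pred 204.8 354.5
140 206 352 pred 205.7 353.6
155 207 351 pred 206.7 352.6
170 207 350 pred 207.6 351.6
185 208 349 pred 208.6 350.6
200 210 348 pred 209.5 349.6
215 211 347 pred 210.4 348.6
230 212 346 pred 211.4 347.7
245 213 345 pred 212.3 346.7
```

Request:
{"api": "send_rows", "payload": {"plan": [[5, 1, -5, 0, 0, 0], [10, 2, -10, 0, 0, 0], [15, 2.2, -15, 0, 0, 0], [20, 2.2, -20, 0, 0, 0], [25, 2.2, -25, 0, 0, 0], [28, 2.2, -26, 0, 0, 0], [30, 2.2, -26, 0, 0, 0], [30, 2.2, -26, 0, 0, 0], [30, 2.2, -26, 0, 0, 0], [30, 2.2, -26, 0, 0, 0]]}}

```text
clock: 17.2
tcp_pos: [0.6174, 0.148, 0.0729]
orientation: [0.818, 0.016, 0.574, -0.023]
wrist_force: [0.5, 0.2, -1.1]
finger_gap: 0.0101
```

```bash
cat > look.py <<'E'
from h import *
import sys
k=sys.argv[1]
s=get_state();T=Rq(s['orientation'])
for n in sys.argv[2:]:
    c=cam(n); f=c['frame']
    if n!='wrist':
        u=proj(c,[[.59,.13,.04]])[0].astype(int); f=f[max(0,u[1]-75):u[1]+75,max(0,u[0]-100):u[0]+100]; f=cv2.resize(f,None,fx=4,fy=4,interpolation=cv2.INTER_CUBIC)
    else:
        B=R.from_euler('z',CY,degrees=True); Q=lambda *a: CO+B.apply(np.array(a)/1000)
        print('bar',proj(c,[Q(-56.5,-33,38),Q(-56.5,33,38),Q(-85,-33,38),Q(-85,33,38)]).round(1).tolist())
        P=lambda x,y,z: s['tcp_pos']+T.apply([GZ-z, y, x-GX])
        print('cov',proj(c,[P(-.055,-.03,.01),P(-.055,.03,.01),P(-.063,-.022,.004),P(-.063,.022,.004)]).round(1).tolist())
    cv2.imwrite(f'pics/{n}{k}.png',cv2.convertScaleAbs(f,alpha=1.7))
E
python3 look.py 7 wrist scene
python3 - <<'E'
from h import *
p,r=tgt(20,.0015,.0012); plan(p,r)
E
```

```text
bar [[193.4, 61.6], [366.8, 61.8], [180.8, -28.5], [379.9, -28.1]]
cov [[202.9, 93.4], [356.7, 93.6], [224.6, 72.4], [334.9, 72.5]]
tcp [0.6173 0.148  0.0729] F [-0.0686 -0.2425 -0.5335] gap 0.010174062614070006 t 17.3
shift mm [ -0.2   0.1 -12.1] | 12.0 rotvec [ 0.  -0.1 -0. ] rows>= 0.2
```

View pics/wrist7.png

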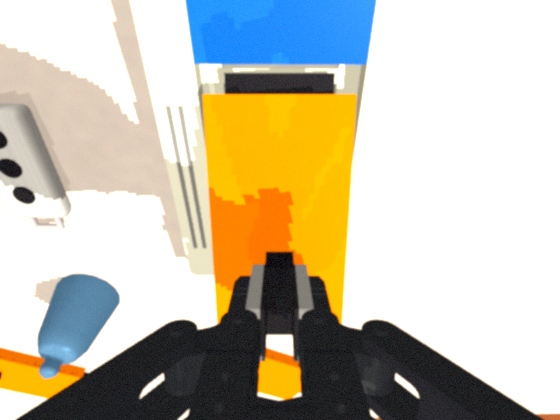

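View pics/scene7.png

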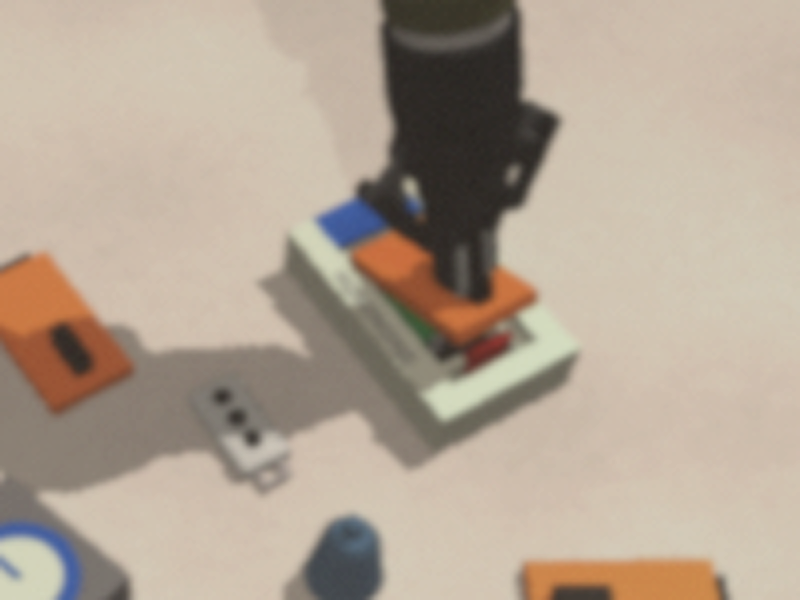

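Request:
{"api": "send_rows", "payload": {"plan": [[0, 0.4, -2, 0, 0, 0], [0, 0.4, -4, 0, 0, 0], [0, 0.4, -6, 0, 0, 0], [0, 0.4, -8, 0, 0, 0], [0, 0.4, -9, 0, 0, 0], [0, 0.4, -10, 0, 0, 0], [0, 0.4, -11, 0, 0, 0], [0, 0.4, -11.5, 0, 0, 0], [0, 0.4, -11.5, 0, 0, 0], [0, 0.4, -11.5, 0, 0, 0]]}}

```text
clock: 18.55
tcp_pos: [0.6071, 0.149, 0.0693]
orientation: [0.819, 0.017, 0.574, -0.023]
wrist_force: [2.9, -0.6, -0.9]
finger_gap: 0.0101
```

```bash
python3 look.py 8 wrist scene
python3 - <<'E'
from h import *
p,r=tgt(20,.0015,.0012); plan(p,r)
E
```

```text
bar [[194.5, 91.9], [363.6, 92.1], [182.3, 8.8], [375.9, 9.1]]
cov [[202.9, 93.4], [356.7, 93.5], [224.6, 72.3], [334.9, 72.4]]
tcp [0.6071 0.149  0.0692] F [ 2.8725 -0.436   0.0868] gap 0.010344446518672173 t 18.65
shift mm [-0.1 -0.3 -1.2] | 1.0 rotvec [ 0.  -0.1 -0. ] rows>= 0.0
```

View pics/wrist8.png

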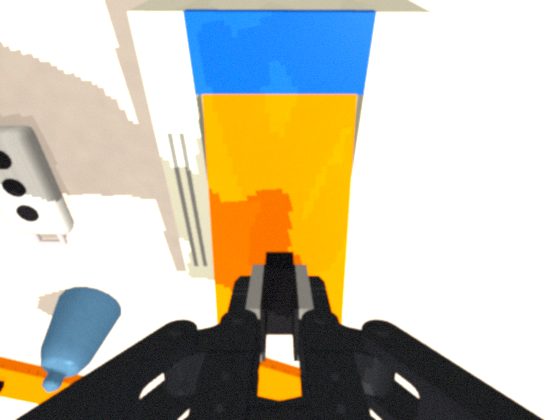

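View pics/scene8.png

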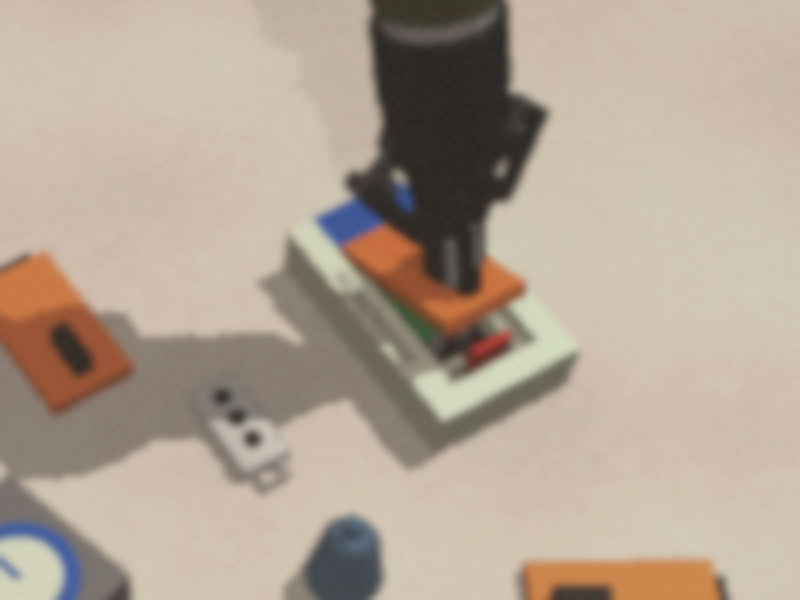

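Run:
```python
from h import *
for th,c in ((16,.001),(12,.0008),(8,.0005),(4,.0003),(0,.0),(0,-.001)):
    p,r=tgt(th,.0025,c,.0005); print(th,p); plan(p,r)
```

```text
16 [0.6097 0.149  0.064 ]
tcp [0.6071 0.149  0.0692] F [ 2.8725 -0.436   0.0868] gap 0.010344446518672173 t 18.65
shift mm [5.8 0.2 0.6] | 6.0 rotvec [ 0.   3.9 -0. ] rows>= 0.4
12 [0.612  0.1489 0.0585]
tcp [0.6071 0.149  0.0692] F [ 2.8725 -0.436   0.0868] gap 0.010344446518672173 t 18.65
shift mm [11.8  0.2  1. ] | 12.0 rotvec [ 0.   7.9 -0. ] rows>= 0.7
8 [0.614  0.1488 0.0528]
tcp [0.6071 0.149  0.0692] F [ 2.8725 -0.436   0.0868] gap 0.010344446518672173 t 18.65
shift mm [17.8  0.2  0.9] | 18.0 rotvec [ 0.  11.9 -0. ] rows>= 1.1
4 [0.6155 0.1487 0.047 ]
tcp [0.6071 0.149  0.0692] F [ 2.8725 -0.436   0.0868] gap 0.010344446518672173 t 18.65
shift mm [23.7  0.2  0.4] | 24.0 rotvec [ 0.  15.9 -0. ] rows>= 1.5
0 [0.6167 0.1486 0.0411]
tcp [0.6071 0.149  0.0692] F [ 2.8725 -0.436   0.0868] gap 0.010344446518672173 t 18.65
shift mm [29.7  0.2 -0.6] | 30.0 rotvec [ 0.  19.9 -0. ] rows>= 1.9
0 [0.6167 0.1486 0.0401]
tcp [0.6071 0.149  0.0692] F [ 2.8725 -0.436   0.0868] gap 0.010344446518672173 t 18.65
shift mm [30.7  0.2 -0.9] | 31.0 rotvec [ 0.  19.9 -0. ] rows>= 1.9
```

First to about 12 degrees, watching the force.

Request:
{"api": "send_rows", "payload": {"plan": [[1.5, 0, 0.1, 0, 1, 0], [3, 0, 0.2, 0, 2, 0], [4.5, 0, 0.4, 0, 3, 0], [6, 0, 0.6, 0, 4, 0], [7.5, 0, 0.7, 0, 5, 0], [9, 0, 0.8, 0, 6, 0], [10, 0, 0.9, 0, 6.7, 0], [10, 0, 0.9, 0, 6.7, 0], [10, 0, 0.9, 0, 6.7, 0], [10, 0, 0.9, 0, 6.7, 0]]}}

```text
clock: 19.9
tcp_pos: [0.6104, 0.1488, 0.0596]
orientation: [0.783, 0.018, 0.621, -0.022]
wrist_force: [2.1, 0.2, -0.2]
finger_gap: 0.0101
```

```bash
python3 look.py 9 wrist
python3 - <<'E'
from h import *
for th,c in ((8,.0005),(0,-.0)):
    p,r=tgt(th,.0025,c,.0005); print(th,p); plan(p,r)
E
```

```text
bar [[194.2, 92.1], [364.0, 92.4], [184.2, 7.7], [374.3, 8.0]]
cov [[202.8, 93.7], [356.8, 93.8], [224.6, 72.6], [335.0, 72.7]]
8 [0.614  0.1488 0.0528]
tcp [0.6104 0.1488 0.0596] F [ 3.0394  0.158  -0.5313] gap 0.010054923404946025 t 19.95
shift mm [7.4 0.2 2. ] | 8.0 rotvec [ 0.   5.2 -0. ] rows>= 0.5
0 [0.6167 0.1486 0.0411]
tcp [0.6104 0.1488 0.0596] F [ 3.0394  0.158  -0.5313] gap 0.010054923404946025 t 19.95
shift mm [19.4  0.2  1.9] | 20.0 rotvec [ 0.  13.2 -0. ] rows>= 1.2
```

View pics/wrist9.png

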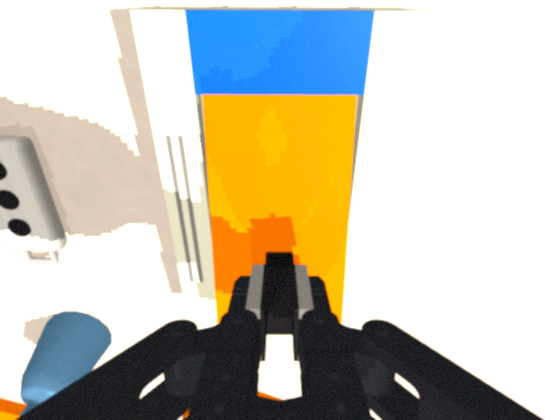

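Request:
{"api": "send_rows", "payload": {"plan": [[2, 0, 0.5, 0, 1.4, 0], [4, 0, 1, 0, 2.8, 0], [6.5, 0, 1.3, 0, 4.5, 0], [9, 0, 1.3, 0, 6.2, 0], [11.5, 0, 1.3, 0, 7.9, 0], [14, 0, 1.3, 0, 9.6, 0], [16.5, 0, 1.2, 0, 11.3, 0], [18.5, 0, 1.2, 0, 12.6, 0], [19.5, 0, 1.2, 0, 13.2, 0], [19.5, 0, 1.2, 0, 13.2, 0]]}}

```text
clock: 21.2
tcp_pos: [0.6149, 0.1485, 0.0415]
orientation: [0.705, 0.02, 0.708, -0.02]
wrist_force: [-6.1, 0.1, 7.9]
finger_gap: 0.0102
```

```bash
python3 look.py 10 wrist scene top
python3 - <<'E'
from h import *
for th,c in ((0,-.0),):
    p,r=tgt(th,.0025,c,.0005); print(th,p); plan(p,r)
E
```

```text
bar [[194.5, 88.0], [364.1, 88.3], [188.9, 5.2], [370.0, 5.5]]
cov [[202.8, 94.0], [357.0, 94.1], [224.7, 72.9], [335.2, 73.0]]
0 [0.6167 0.1486 0.0411]
tcp [0.6149 0.1485 0.0415] F [-4.3807  0.3199  6.3136] gap 0.010530954606975368 t 21.35
shift mm [0.4 0.2 1.8] | 2.0 rotvec [ 0.  -0.2 -0. ] rows>= 0.0
```

View pics/wrist10.png

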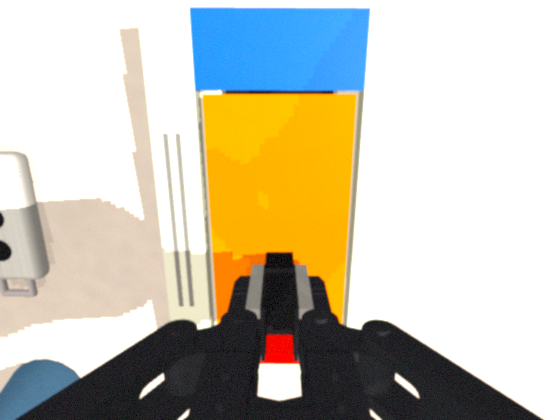

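View pics/scene10.png

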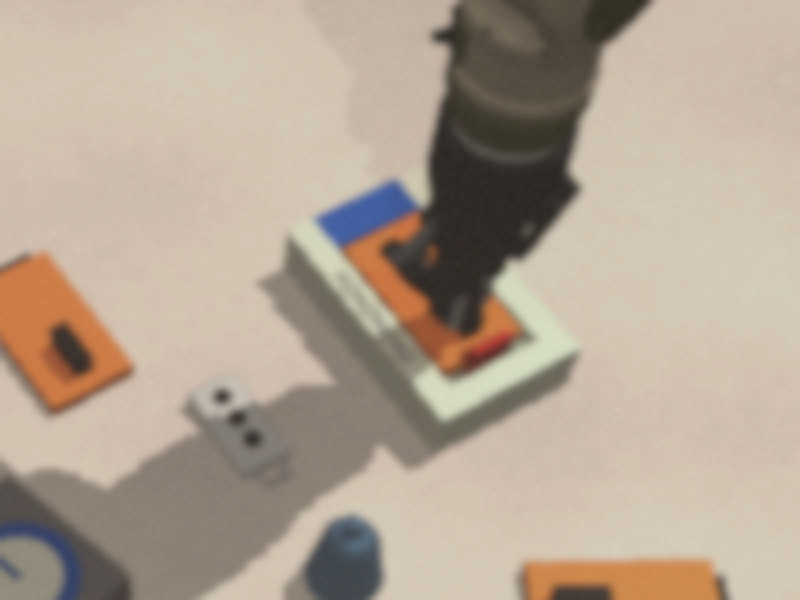

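Request:
{"api": "send_rows", "payload": {"plan": [[0.5, 0, 0, 0, 0, 0], [1, 0, 0, 0, 0, 0], [1.5, 0, 0, 0, 0, 0], [2, 0, 0, 0, 0, 0], [2, 0, 0, 0, 0, 0], [2, 0, 0, 0, 0, 0], [2, 0, 0, 0, 0, 0], [2, 0, 0, 0, 0, 0], [2, 0, 0, 0, 0, 0], [2, 0, 0, 0, 0, 0]]}}

```text
clock: 22.6
tcp_pos: [0.6149, 0.1485, 0.0415]
orientation: [0.706, 0.02, 0.708, -0.02]
wrist_force: [-8.5, -0.2, 18.6]
finger_gap: 0.0098
```

```bash
python3 look.py 11 scene
```

```text
(no output)
```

View pics/scene11.png

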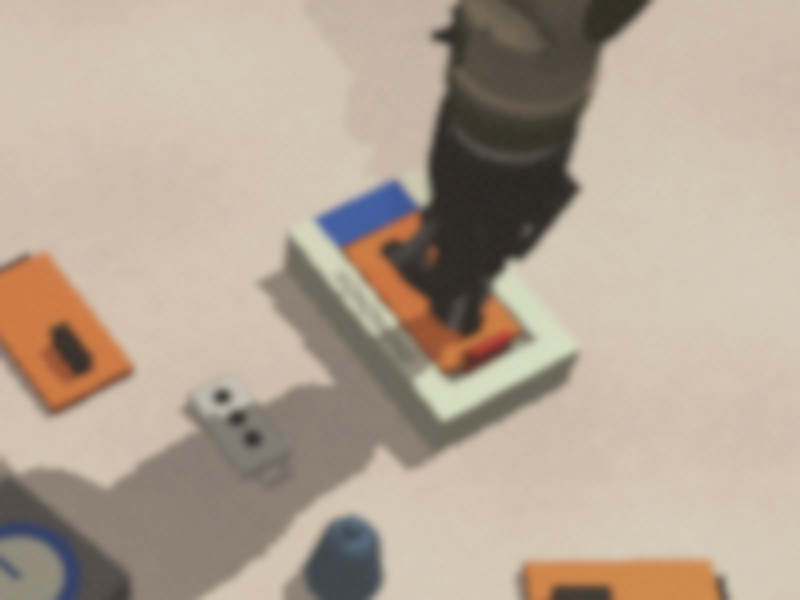

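Request:
{"api": "send_rows", "payload": {"plan": [[-1, 0, 0, 0, 0, 0], [-1.5, 0, 0, 0, 0, 0], [-1.5, 0, 0, 0, 0, 0], [-1.5, 0, 0, 0, 0, 0], [-1.5, 0, 0, 0, 0, 0], [-5, 0, 0, 0, 0, 0], [-15, 0, 0, 0, 0, 0], [-30, 0, 0, 0, 0, 0], [-45, 0, 0, 0, 0, 0], [-60, 0, 0, 0, 0, 0]], "claw": 34}}

```text
clock: 23.9
tcp_pos: [0.6167, 0.1485, 0.1007]
orientation: [0.707, 0.02, 0.707, -0.02]
wrist_force: [1.1, -0.1, -0.0]
finger_gap: 0.0345
```

```bash
python3 look.py 12 wrist scene; python3 -c "
from h import *
print(get_state()['tcp_pos'])"
```

```text
bar [[218.4, 86.3], [339.7, 86.5], [215.6, 28.1], [342.7, 28.3]]
cov [[202.8, 94.0], [357.0, 94.2], [224.6, 72.9], [335.1, 73.0]]
[0.6179 0.1486 0.1019]
```

View pics/wrist12.png

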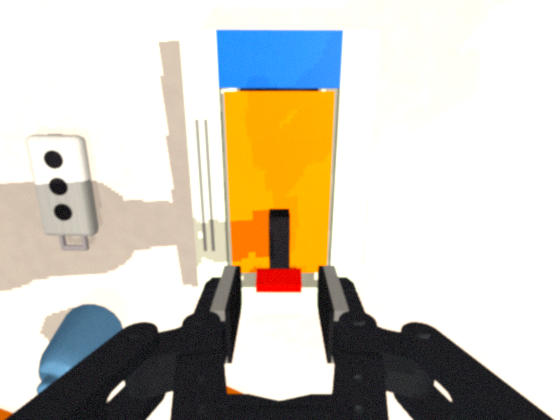

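View pics/scene12.png

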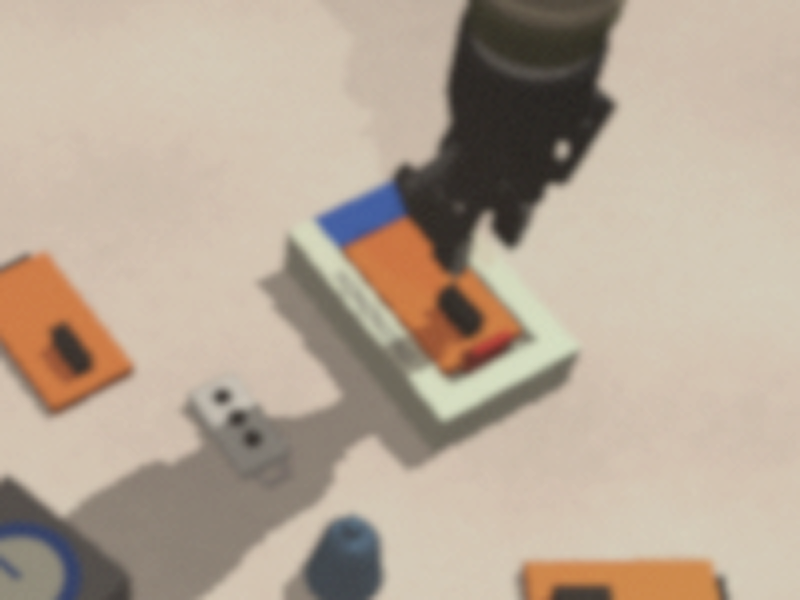

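Request:
{"api": "send_rows", "payload": {"plan": [[-15, 10, 0, 0, 0, 0], [-35, 30, 0, 0, 0, 0], [-55, 60, -10, 0, 0, 0], [-75, 100, -30, 0, 0, 0], [-95, 145, -50, 0, 0, 0], [-105, 190, -70, 0, 0, 0], [-110, 230, -90, 0, 0, 0], [-110, 270, -110, 0, 0, 0], [-110, 290, -120, 0, 0, 0], [-110, 290, -120, 0, 0, 0]]}}

```text
clock: 25.25
tcp_pos: [0.5121, 0.446, 0.2088]
orientation: [0.707, 0.019, 0.707, -0.019]
wrist_force: [1.6, -0.1, -0.3]
finger_gap: 0.034
```

Run:
```python
from h import *
c=cam('top');a=c['frame'];b=cv2.imread('pics/top0.png')
f=lambda i: cv2.convertScaleAbs(cv2.resize(i[185:295,105:195],None,fx=4,fy=5,interpolation=cv2.INTER_CUBIC),alpha=1.5)
cv2.imwrite('pics/t13.png',np.hstack([f(b),f(a)]))
cv2.imwrite('pics/t13f.png',cv2.convertScaleAbs(a,alpha=1.5))
for n,i in (('before',b),('after',a)):
    h=cv2.cvtColor(i,cv2.COLOR_BGR2HSV); 
    m=(((h[...,0]<4)|(h[...,0]>175))&(h[...,1]>180)&(h[...,2]>60)).astype(np.uint8); m[:,:100]=0;m[:,200:]=0
    y,x=np.where(m); print(n,len(x),x.min(),x.max(),y.min(),y.max(),np.round([x.mean(),y.mean()],2))
h=cv2.cvtColor(a,cv2.COLOR_BGR2HSV); m=((h[...,0]>5)&(h[...,0]<20)&(h[...,1]>180)&(h[...,2]>50)).astype(np.uint8); m[:,:100]=0;m[:,200:]=0;m[:180]=0;m[300:]=0
m=cv2.morphologyEx(m,cv2.MORPH_CLOSE,np.ones((11,11)))
q=max(cv2.findContours(m,0,2)[0],key=cv2.contourArea); W=np.array([ray(c,p,.038)[:2]*1000 for p in q[:,0]],np.float32); print(cv2.minAreaRect(W))
```

```text
before 97 142 158 203 209 [149.9  205.58]
after 100 142 158 203 209 [149.9 205.7]
((587.515380859375, 149.5776824951172), (60.86798858642578, 110.48587036132812), 86.76342010498047)
```

View pics/t13.png

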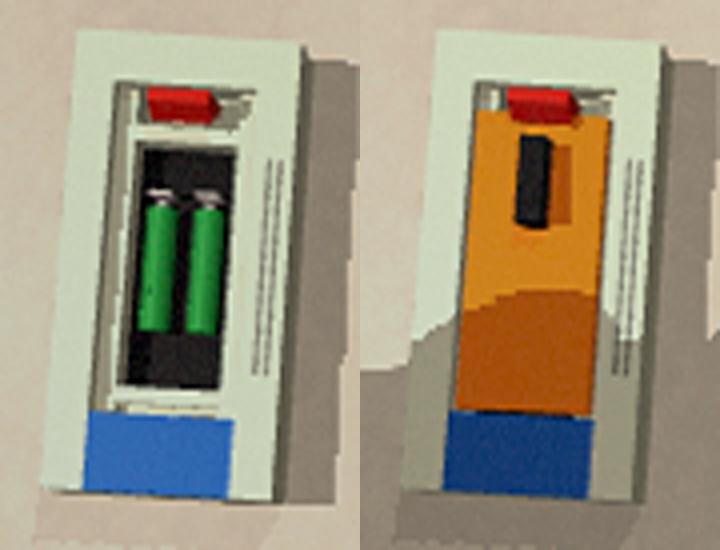

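View pics/t13f.png

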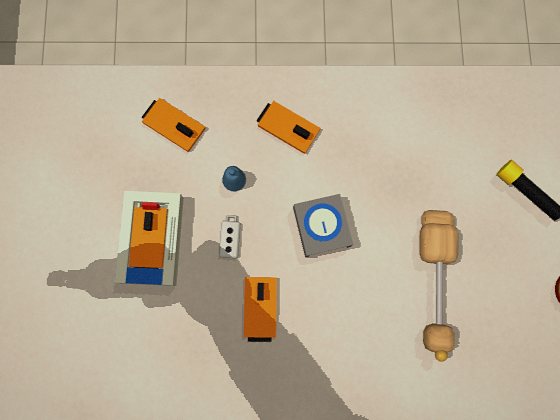

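Request:
{"api": "send_rows", "payload": {"plan": [[0, 0, 0, 0, 0, 0], [0, 0, 0, 0, 0, 0], [0, 0, 0, 0, 0, 0], [0, 0, 0, 0, 0, 0], [0, 0, 0, 0, 0, 0], [0, 0, 0, 0, 0, 0], [0, 0, 0, 0, 0, 0], [0, 0, 0, 0, 0, 0], [0, 0, 0, 0, 0, 0], [0, 0, 0, 0, 0, 0]]}}

```text
clock: 26.55
tcp_pos: [0.513, 0.4448, 0.2091]
orientation: [0.707, 0.02, 0.707, -0.02]
wrist_force: [0.4, -0.2, -1.0]
finger_gap: 0.0341
```

```bash
python3 -c "
from workcell import job
print(job.hand_in())"
```

```text
the job is handed in; nothing more can be done
None
```

The cover is seated in the chime with the red catch over its rear edge, and I handed the job in at about 26.5 s. The hand-in reported no verdict.

I drew the cover about 85 mm out of the holder, let it go flat on the shelf, and re-gripped it by its rib. Then I hooked the lip under the blue bar at about 20° and swung it down.

**Last checks**
- **Cover position:** in the top view its centre is at (0.5875, 0.1496), against an estimated seat of (0.5874, 0.1498). Its yaw agrees with the chime's to within 0.1°.
- **Catch:** the red catch is back at its starting pixels (within 0.1 px) and overlaps the cover's rear edge.
- **Seating:** the last press, about 19 N, gave no further movement. That is slightly above the stated 5 to 15 N, and far under the 120 N limit. The tool then stood about 0.4 mm above where a fully seated cover should put it, within tolerance. Flatness is inferred from this and from the pictures; I did not measure it directly.
- **Other objects:** the fob, bell and shoe tree look unmoved in the top view. I compared them by eye only.
- **Arm:** it is clear of everything, with the gripper open to 34 mm.

**Disagreement:** during hooking, the plate touched the bar with about 3 N when my model still put it about 2 mm short. I allowed for that in the swing down.

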